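# Scrape the mortar board clean

## Task

Take the scraper block out of its hanger by pushing it endways against the sprung keeper until its other end is clear of the fixed nose, then lifting it. With its sole lightly pressed onto the sprung board (feel for the board; it should give a millimetre or two, and never three quarters of its 10 mm travel), wipe all six mortar chips off the board's edge into the waste trough, touching the chips only with the scraper. Finish with the scraper standing on its sole on the board, let go, and leave the trowels, brush, jar, tin and bottle where they are.

Things in the scene. Friction and masses are not known exactly. Their poses are not given: they have to be found in the camera images.
- stand: Steel stand. Origin: on the bench below the centre of the board, z up. The board is a level steel plate without rims, 220 mm (stand x) by 200 mm (stand y), 6 mm thick. The height of its upper face is not given: its feet are screwed to anything from 60 to 80 mm above the bench, so feel for it. The waste trough lies lower, along its -y edge, with no wall between.
- trough_floor (a point): Centre of the waste trough's floor, 148 mm from the board's centre along stand -y. The trough is an open steel tray, inside 292 mm (stand x) by 127 mm (stand y), its rim 35 mm above the bench; it reaches 16 mm under the board's -y edge.
- board (a joint): How far the board is pushed down on its rubber-sprung feet, m: 0 at rest, 0.010 at its stop. About 3 N pushes it down 1 mm (plus 1 N before it starts to give).
- hanger: Fixed steel hanger. Origin: on the bench below the handle's centre; x along the handle. Two posts carry the handle's ends on ledges 95 mm up, between low cheeks (to 106 mm up). The sprung keeper is at the +x end, a fixed nose over the -x end. Shift the scraper level 9 to 17 mm along hanger +x to clear the nose (18 mm: its block meets the post), then lift straight up.
- nose (a point): Under edge of the hanger's fixed nose, 87 mm from its origin along hanger -x: the nose overhangs the last 8 mm of the hung handle's -x end, 5 mm above it. Nothing lies over the rest of the handle.
- keeper (a joint): Travel of the sprung keeper (a 22 mm steel block at the hanger's +x end), m: 0 closed, 0.020 fully pressed toward hanger +x. It takes 3 N to start and about 6 N at 12 mm.
- scraper_handle (a point): Centre of the scraper's wooden bar handle, 190 mm (x) by 24 mm (y) by 24 mm high. Below it a neck 70 x 18 mm, then a steel block 120 mm (x) by 30 mm (y) by 30 mm high with a flat sole. The block is clamped firmly on the neck at a setting not given: the sole lies 62 to 88 mm below this point. About 0.4 kg. It starts hung in the hanger, handle along hanger x.
- chip0_mid (a point): Middle of a loose chip of set mortar lying on the board: a flat many-sided flake about 30 mm across and 8 mm thick, 12 g, whose edges thin out to 2 mm, so a scraper held off the board can ride over it.
- chip1_mid (a point): Middle of a loose chip of set mortar lying on the board: a flat many-sided flake about 24 mm across and 10 mm thick, 12 g, whose edges thin out to 2 mm, so a scraper held off the board can ride over it.
- chip2_mid (a point): Middle of a loose chip of set mortar lying on the board: a flat many-sided flake about 28 mm across and 6 mm thick, 12 g, whose edges thin out to 2 mm, so a scraper held off the board can ride over it.
- chip3_mid (a point): Middle of a loose chip of set mortar lying on the board: a flat many-sided flake about 30 mm across and 8 mm thick, 12 g, whose edges thin out to 2 mm, so a scraper held off the board can ride over it.
- chip4_mid (a point): Middle of a loose chip of set mortar lying on the board: a flat many-sided flake about 24 mm across and 10 mm thick, 12 g, whose edges thin out to 2 mm, so a scraper held off the board can ride over it.
- chip5_mid (a point): Middle of a loose chip of set mortar lying on the board: a flat many-sided flake about 28 mm across and 6 mm thick, 12 g, whose edges thin out to 2 mm, so a scraper held off the board can ride over it.
- trowel: Steel trowel with a black handle, 220 x 100 mm. A bystander; origin at the centre of its underside.
- float_trowel: Steel trowel with a wooden handle, 200 x 90 mm. A bystander; origin at the centre of its underside.
- brush: Hand brush lying near the robot. A bystander; origin at the centre of its underside.
- jar: Small white jar, 50 mm across, 60 mm tall, between hanger and board. A bystander; origin at the centre of its underside.
- tin: Metal tin, 66 mm across, 70 mm tall. A bystander; origin at the centre of its underside.
- soap: Clear bottle, 64 mm across, 160 mm tall. A bystander; origin at the centre of its underside.

How it is judged:
By the outcome, as a careful person would: the job done as asked, in the order asked, and still so for the second after the job is handed in, with the robot touching nothing.
It also fails if it takes over 69 s, if anything falls off the work surface, if the arm or the gripper's body presses on something with over 40 N, if the wrist force passes 120 N, or if a joint passes its speed limit or range.

## Robot

A 6-joint arm with a two-finger parallel gripper is mounted at the origin on the work surface. World frame = base frame: x ahead of the robot, y to its left, z up, the work surface at z = 0. Lengths are in mm, angles in degrees, forces in N, time in s.
With the tool pointing down it reaches from about 300 to 850 mm from the base axis. Payload 4.2 kg.
Tool frame: the origin (TCP) lies between the finger pads; the fingertips stand ahead of it and the grasp point (between the pads) lies 8 mm behind it (env.tip_reach is the x of the fingertips in the tool frame, in mm); x points along the fingers, y is the direction in which the jaws open and shut, and the axes are right-handed (so a half turn about x gives the same grasp; the last joint's range is limited). The gripper opens to 91 mm and grips with 3 to 60 N. Pads are 32 mm wide; open, the fingers measure 118 mm over their backs; the gripper's body (76 mm by 178 mm) begins 60 mm behind the grasp point.
Start: joints at [74.141, 18.312, 89.639, -0, 72.044, -1.146], TCP at [146.044, 556.159, 224.976] pointing down, gripper open.
Joint ranges: [-177.97, 177.97], [-48.28, 115.42], [12.27, 149.76], [-77.06, 257.06], [2.81, 150.46], [-146.56, 146.56]. Speed limits (degrees/s): [147.25, 147.25, 180, 180, 180, 180].

## Interface

Orientations are given as [roll, pitch, yaw] about the fixed x, y, z axes, in that order (R = Rz(yaw) Ry(pitch) Rx(roll)).
In Python, from workcell import env, cams gives the robot as it stands.
- The arm moves only by the tool arm_command, never from a script. Its argument "deltas" is a list of rows, each a list of 3 entries, a list of its own where there are three numbers: the opening, from 0 (shut) to 1 (fully open), then the shift along the world's x, y, z in mm, then the turn about the world's z in rad. A call has 1 to 20 rows; each row is the pose to reach, as a shift and turn from the pose commanded when the call began; what a row does not reach only later rows make up. A row lasts 1/10 s, in which the tool goes at most 50 mm and 8.59 degrees, less where a joint would pass 70% of its speed; a pose out of reach is approached as far as the arm can. A call with a gripper value outside its range is refused whole. The fingers move at their own pace and stop on an object; "grip_force" is the grip in N (left out, the last holds). Time passes only in rows, so rows that repeat a pose let the fingers close. It gives the time, the measured TCP pose, the force and the opening at its end, in the units of the state.
- env.state(): the state, without advancing time (a new reading comes with each control period).
- cams.grab_frame(name): name is "side" or "top"; returns a dict with "img" (384x512x3 uint8, red, green, blue), "K" (3x3 intrinsics, pixels), "rvec" (rotation vector, rad) and "tvec" (3), from world to camera coordinates, as OpenCV has them. Camera axes: x right, y down, z forward; pixel columns grow to the right and rows downward; lengths in mm; the calibration is good to about 2 mm. A picture is of the moment at which its call begins. There is no depth.
- env.job_done(): hands the job in, once; it reports no verdict.
Trained networks look in a picture, given as the dict that the camera call returned (one of the last four; its "shot" number tells which), for a name from the list of things; names that differ only in an ending like _2 or _b are one class to them, and where a whole thing is asked for, a point or a joint stands for the part that bears it (a point fixed in the world has none). Each returns a list of dicts, best first, with "conf" (0 to 1); they miss things now and then, are a little off and sometimes report something else, mostly with a low value. They report only what shows in the picture. A call takes as long as a camera call.
- cams.silhouettes(picture, name): "region" (384x512 bool, what is visible of it) and "centre" ([column, row] in pixels, amid what is visible of it).
The state is a dict: "time_s": time; "qpos": joint angles; "qvel": joint speeds; "effort": joint torques, N m; "ee_pos": TCP position; "ee_rot": TCP orientation; "force": force on the tool from outside, world axes, zero at the start; "torque": the same for the moment, N m; "gripper_width": finger opening in mm.
Only numpy, scipy, OpenCV 4.12 (cv2) and the standard library are available. Lean on these libraries where they do the work, as an engineer would, in place of code of your own. Each camera call takes 0.05 s, during which the arm holds its last target.

## Working session

There is one attempt and no reset: what is moved stays moved. The work goes in short steps, Python scripts to look and compute and a tool call to move; the robot and the scene stay as the last step left them, time stands still between calls to the robot, and variables do not carry over. Pictures are saved under pics/ and viewed, and the job is handed in when it is done.

Besides the shell and the picture viewer there is one more tool, called after ">>>" as name(argument=value, ...), one argument or row to a line, values as JSON. arm_command: Moves the arm, as the interface text tells. Its arguments: {"type":"object","properties":{"deltas":{"type":"array","items":{"type":"array"}},"grip_force":{"type":"number"}},"required":["deltas"]}

```bash
ls -la; mkdir -p pics; python3 - <<'E'
from workcell import env, cams
import cv2
print(env.state(), env.tip_reach)
for n in ["side","top"]:
    f=cams.grab_frame(n)
    cv2.imwrite(f"pics/{n}0.png",cv2.cvtColor(f["img"],cv2.COLOR_RGB2BGR))
    print(n,f["K"],f["rvec"],f["tvec"],f["shot"])
E
```

```text
total 12
drwxr-xr-x  3 agent agent 4096 Dec  6 23:20 .
drwxr-xr-x 23 root  root  4096 Dec  6 23:20 ..
drwxr-xr-x  2 agent agent 4096 Dec  6 23:20 pics
{'time_s': 0.0, 'qpos': array([ 7.41417887e+01,  1.83516699e+01,  8.97046343e+01, -3.78786119e-06,
        7.20415154e+01, -1.14698950e+00]), 'qvel': array([ 0.0440542 ,  0.02229947,  0.080679  ,  0.01821363, -0.01931601,
        0.04678579]), 'effort': array([-2.02390809e-03, -4.12467670e+01, -2.31972134e+01,  7.25764618e-02,
        4.55675845e-02, -1.34199249e-04]), 'ee_pos': array([145.90403832, 555.70634263, 224.13195603]), 'ee_rot': array([ -91.1448801 ,   89.9021804 , -105.85610071]), 'force': array([-0.07457672,  0.46439524, -0.74909795]), 'torque': array([-0.0278659 ,  0.01138783, -0.00558495]), 'gripper_width': 91.33788314753886} 11.0
side [[359.71434709   0.         256.71009839]
 [  0.         359.71434709 189.97704112]
 [  0.           0.           1.        ]] [ 0.68667342 -2.69595016  0.99490369] [482.15418232 311.41574991 794.34634182] 1
top [[478.64934272   0.         251.02195493]
 [  0.         478.64934272 187.68379353]
 [  0.           0.           1.        ]] [ 2.15712658 -2.20039339  0.09525551] [ -31.44091954  595.91848531 1423.69872142] 2
```

View pics/side0.png

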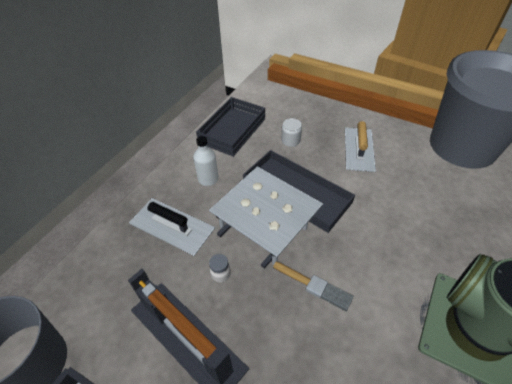

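View pics/top0.png

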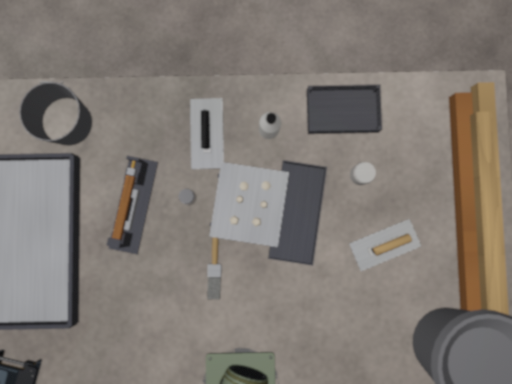

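The side view shows the hanger with the wooden handle at about (180,325), the board around (265,208) with six chips, the trough behind it, the jar at (219,266) and the brush at (315,285). The top view shows the handle at (125,205), the board at (250,205), the trough at (298,213) and the jar at (187,196). The gripper is at the lower left of each view.

```bash
cat > h.py <<'E'
import numpy as np, cv2
from workcell import env, cams
def ray(f,px):
    R,_=cv2.Rodrigues(np.array(f["rvec"],float)); t=np.array(f["tvec"],float)
    n=cv2.undistortPoints(np.array([[px]],float),f["K"],None)[0,0]
    return -R.T@t, R.T@np.array([n[0],n[1],1.0])
def onz(f,px,z):
    c,d=ray(f,px); return c+d*(z-c[2])/d[2]
def tri(f1,p1,f2,p2):
    P=[]
    for f in(f1,f2):
        R,_=cv2.Rodrigues(np.array(f["rvec"],float)); P.append(f["K"]@np.c_[R,np.array(f["tvec"],float)])
    X=cv2.triangulatePoints(P[0],P[1],np.array(p1,float).reshape(2,1),np.array(p2,float).reshape(2,1))[:,0]
    return X[:3]/X[3]
def proj(f,X):
    return cv2.projectPoints(np.array(X,float).reshape(-1,3),np.array(f["rvec"],float),np.array(f["tvec"],float),f["K"],None)[0][:,0]
E
python3 - <<'E'
from h import *
import pickle
S={n:cams.grab_frame(n) for n in("side","top")}
names=["stand","board","hanger","scraper_handle","keeper","jar","brush","trowel","float_trowel","tin","soap","chip0_mid"]
out={}
vis={n:cv2.cvtColor(S[n]["img"],cv2.COLOR_RGB2BGR).copy() for n in S}
rng=np.random.default_rng(0)
for nm in names:
    for n in S:
        r=cams.silhouettes(S[n],nm); out[n,nm]=r
        for k,d in enumerate(r[:8]):
            print(nm,n,round(d["conf"],2),np.round(d["centre"],1),d["region"].sum())
            if d["conf"]>.4:
                c=[int(v) for v in rng.integers(60,255,3)]
                cs,_=cv2.findContours(d["region"].astype(np.uint8),cv2.RETR_EXTERNAL,cv2.CHAIN_APPROX_NONE)
                cv2.drawContours(vis[n],cs,-1,c,1)
for n in vis: cv2.imwrite(f"pics/{n}_sil.png",cv2.resize(vis[n],(800,600),interpolation=cv2.INTER_CUBIC))
pickle.dump((S,out),open("s0.pkl","wb"))
print(env.state()["time_s"])
E
```

```text
stand side 0.75 [313.4 190.3] 3019
stand top 0.76 [302.2 213.9] 3959
stand top 0.29 [363.6 170.4] 494
board side 0.9 [265.1 211.5] 5115
board side 0.28 [311.5 191.4] 2977
board top 0.88 [248.7 202.7] 4977
hanger side 0.77 [182.  345.5] 4302
hanger top 0.94 [139.2 198. ] 1751
hanger top 0.41 [234.6 218.1] 47
scraper_handle side 0.92 [179. 325.] 1503
scraper_handle top 0.63 [124.4 207.8] 912
keeper top 0.61 [133.1 167.5] 75
keeper top 0.55 [215.7 275.2] 601
jar side 0.95 [218.7 269.5] 457
jar top 0.53 [188.1 197.7] 216
brush side 0.76 [324.  288.6] 1055
brush side 0.2 [184.8 343. ] 4206
brush side 0.18 [311.2 190.2] 2831
brush top 0.76 [213.3 273.4] 679
brush top 0.6 [205.6 132.5] 2254
trowel side 0.61 [172.1 224. ] 2345
trowel side 0.18 [273.6 192.9] 52
trowel side 0.17 [312.6 188.5] 2855
trowel top 0.98 [206.7 131.5] 2189
trowel top 0.4 [139.2 199.9] 1785
float_trowel side 0.61 [360.8 147.2] 1343
tin side 0.82 [291.5 130. ] 492
tin side 0.7 [184.3 342. ] 4058
tin top 0.96 [363.8 170.2] 454
soap side 0.58 [205.4 161.2] 826
soap side 0.41 [181.2 327. ] 1493
soap top 0.73 [269.2 125.2] 483
soap top 0.49 [131.5 172. ] 48
chip0_mid side 0.42 [270.5 226.1] 73
chip0_mid top 0.59 [233.4 216.9] 57
chip0_mid top 0.59 [266.3 184.9] 70
chip0_mid top 0.47 [191.7 198. ] 238
1.4
```

```bash
python3 - <<'E'
import pickle,cv2
S,out=pickle.load(open("s0.pkl","rb"))
def crop(n,x0,y0,x1,y1,k,fn):
    im=cv2.cvtColor(S[n]["img"],cv2.COLOR_RGB2BGR)[y0:y1,x0:x1]
    im=cv2.resize(im,None,fx=k,fy=k,interpolation=cv2.INTER_CUBIC)
    for x in range((x0+9)//10*10,x1,10):
        cv2.putText(im,str(x),((x-x0)*k,8),0,.3,(0,255,255),1); cv2.line(im,((x-x0)*k,10),((x-x0)*k,14),(0,255,255),1)
    for y in range((y0+9)//10*10,y1,10):
        cv2.putText(im,str(y),(0,(y-y0)*k+3),0,.3,(0,255,255),1)
    cv2.imwrite(fn,im)
crop("top",90,145,170,265,5,"pics/hang_top.png")
crop("side",120,260,260,384,5,"pics/hang_side.png")
crop("top",200,150,335,270,5,"pics/board_top.png")
crop("side",190,140,360,270,4,"pics/board_side.png")
E
```

```text
(no output)
```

View pics/hang_top.png

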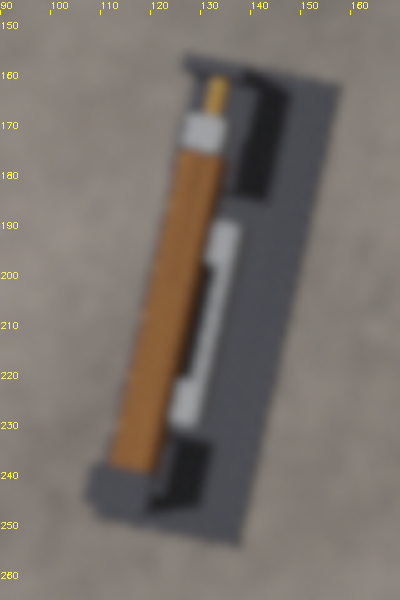

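View pics/hang_side.png

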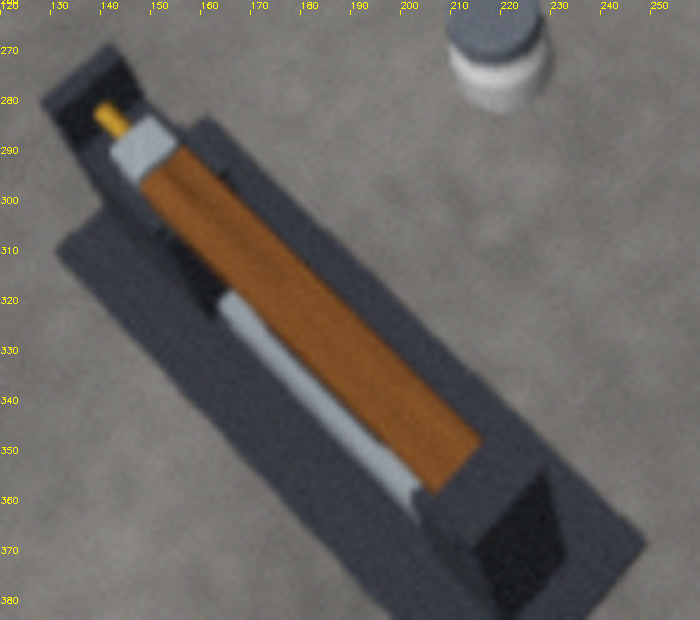

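View pics/board_top.png

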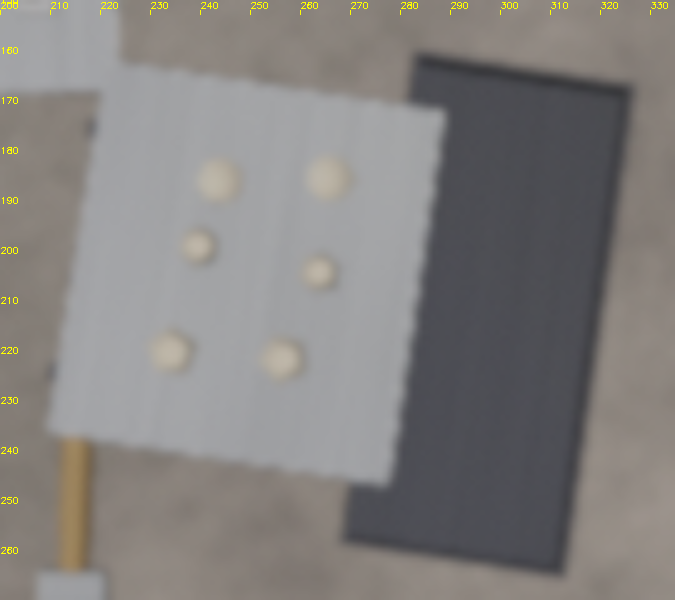

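View pics/board_side.png

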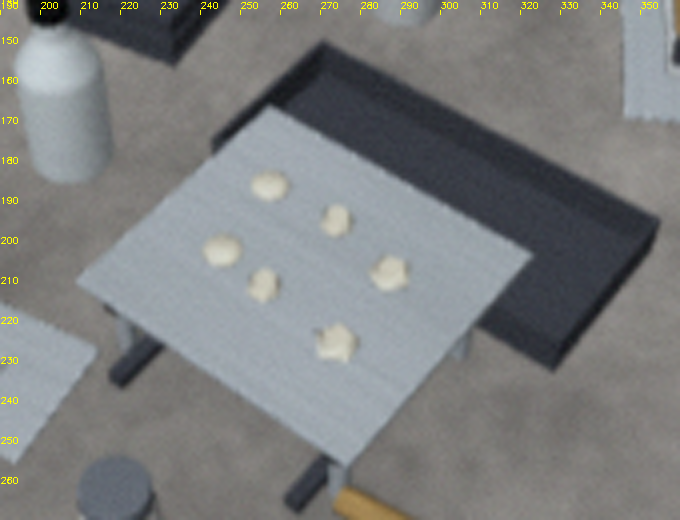

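Corners read off the crops for the handle's top face and the board's four corners. Next I triangulate both.

```bash
python3 - <<'E'
from h import *
import pickle
S,out=pickle.load(open("s0.pkl","rb"))
s,t=S["side"],S["top"]
print("cams",ray(s,(0,0))[0],ray(t,(0,0))[0])
H=dict(kL=((148,296.6),(125.2,175)),kR=((156.4,289.6),(134.6,176)),nL=((207,358.4),(111.4,238)),nR=((216.4,348),(121,239.4)))
P={}
for k,(a,b) in H.items():
    X=tri(s,a,t,b);P[k]=X;print(k,X.round(1),(proj(s,X)[0]-a).round(1),(proj(t,X)[0]-b).round(1))
km=(P["kL"]+P["kR"])/2;nm=(P["nL"]+P["nR"])/2
d=km-nm;print("axis",d, np.degrees(np.arctan2(d[1],d[0])), "len",np.linalg.norm(d), np.linalg.norm(P["kL"]-P["kR"]))
B=dict(TL=((209.5,210.5),(224,162.4)),TR=((257.5,166.5),(289,172)),BR=((323,204),(278,247.2)),BL=((276.7,256),(209.4,236.4)))
for k,(a,b) in B.items():
    X=tri(s,a,t,b);P[k]=X;print(k,X.round(1),(proj(s,X)[0]-a).round(1),(proj(t,X)[0]-b).round(1))
print("mean",np.mean([P[k] for k in B],0))
for a,b in (("TL","TR"),("BL","BR"),("BL","TL"),("BR","TR")):
    v=P[b]-P[a];print(a,b,np.linalg.norm(v).round(1),np.degrees(np.arctan2(v[1],v[0])).round(1))
# jar, brush, others
for nm_ in ("jar","tin","soap","brush","trowel"):
    a=out["side",nm_][0]["centre"];b=out["top",nm_][0]["centre"];X=tri(s,a,t,b);print(nm_,X.round(1))
pickle.dump(P,open("P.pkl","wb"))
E
```

```text
cams [275.53337164 474.3992501  812.07465679] [ 471.85163551  -38.92877182 1469.30800268]
kL [629.8 312.6 119.9] [-0.5 -0. ] [0.1 0.2]
kR [628.3 289.  109.4] [0.3 0. ] [-0.1 -0.1]
nL [454.6 351.8 120.3] [1.4 0.1] [-0.3 -0.4]
nR [450.4 326.8 114. ] [1.8 0.1] [-0.3 -0.6]
axis [176.56652827 -38.50716793  -2.51681207] -12.30292390253381 len 180.73426689579057 25.810565866877937
TL [669.3  35.8  64.3] [0.6 0. ] [-0.2 -0.3]
TR [ 634.4 -155.8   73.3] [-0.5 -0. ] [0.1 0.2]
BR [ 416.4 -117.9   71.9] [-0. -0.] [0. 0.]
BL [451.8  80.3  75.9] [0.1 0. ] [-0. -0.]
mean [542.99292526 -39.41751901  71.36577779]
TL TR 195.0 -100.3
BL BR 201.3 -100.1
BL TL 222.4 -11.6
BR TR 221.2 -9.9
jar [570.7 149.3  18.3]
tin [ 637.2 -384.8   38.7]
soap [ 774.8 -100.4   77.6]
brush [335.9  74.2  12.6]
trowel [773.3  89.5   1.1]
```

```bash
python3 - <<'E'
from h import *
import pickle
from scipy.optimize import least_squares
S,out=pickle.load(open("s0.pkl","rb"))
s,t=S["side"],S["top"]
H=dict(kL=((148,296.6),(125.2,175)),kR=((156.4,289.6),(134.6,176)),nL=((207,358.4),(111.4,238)),nR=((216.4,348),(121,239.4)))
for k,(a,b) in H.items(): print(k,onz(s,a,119).round(1),onz(t,b,119).round(1))
# fit handle: cx,cy,yaw,ztop with keeper end at +95 both, sides +-12 ; nose pts only lateral
def pt(p,u,v): 
    c,sn=np.cos(p[2]),np.sin(p[2]); return [p[0]+c*u-sn*v,p[1]+sn*u+c*v,p[3]]
def res(p):
    r=[]
    for k,(a,b) in H.items():
        for f,px in((s,a),(t,b)):
            X=onz(f,px,p[3])
            c,sn=np.cos(p[2]),np.sin(p[2]); d=X[:2]-p[:2]
            u=c*d[0]+sn*d[1]; v=-sn*d[0]+c*d[1]
            r.append(v-(12 if k[1]=="L" else -12))
            if k[0]=="k": r.append(u-95)
    return r
o=least_squares(res,[540,320,-.21,119]);print("handle",o.x,np.degrees(o.x[2]),np.round(o.fun,1))
B=dict(TL=((209.5,210.5),(224,162.4)),TR=((257.5,166.5),(289,172)),BR=((323,204),(278,247.2)),BL=((276.7,256),(209.4,236.4)))
uv=dict(TL=(110,100),TR=(110,-100),BR=(-110,-100),BL=(-110,100))
def rb(p):
    r=[]
    for k,(a,b) in B.items():
        X=np.array(pt(p,*uv[k])); r+=list(proj(s,X)[0]-a)+list(proj(t,X)[0]-b)
    return r
o2=least_squares(rb,[543,-39,-.18,71]);print("board",o2.x,np.degrees(o2.x[2]),np.round(o2.fun,1))
p=o2.x
# chips from colour
for n,f in S.items():
    im=f["img"].astype(int); 
    poly=proj(f,[pt(p,*uv[k]) for k in("TL","TR","BR","BL")]).astype(np.int32)
    m=np.zeros(im.shape[:2],np.uint8);cv2.fillPoly(m,[poly],1)
    ch=((im[...,0]-im[...,2])>14)&(m>0)
    N,lab,st,ce=cv2.connectedComponentsWithStats(ch.astype(np.uint8))
    for i in range(1,N):
        if st[i,4]<15: continue
        X=onz(f,ce[i],p[3]+4);d=X[:2]-p[:2];c,sn=np.cos(p[2]),np.sin(p[2])
        print(n,ce[i].round(1),st[i,4],"world",X.round(0),"stand",round(c*d[0]+sn*d[1],1),round(-sn*d[0]+c*d[1],1))
pickle.dump((o.x,o2.x),open("fit.pkl","wb"))
E
```

```text
kL [629.4 311.9 119. ] [630.4 313.2 119. ]
kR [624.  291.8 119. ] [627.  286.5 119. ]
nL [457.3 352.7 119. ] [453.3 351.4 119. ]
nR [452.2 329.3 119. ] [448.9 324.5 119. ]
handle [ 5.36723160e+02  3.21346125e+02 -2.17129504e-01  1.13211370e+02] -12.440604195372664 [-1.9  0.7  1.8 -1.5  1.1 -0.2 -1.1  1.   0.8  1.   0.7 -2.4]
board [ 5.42797215e+02 -3.95738679e+01 -1.78946386e-01  7.10621638e+01] -10.25287267547307 [-0.2 -0.5 -1.5 -0.4  0.2  0.3  0.6  0.7 -0.1  0.   0.2 -0.1  0.2  0.4
  0.8 -0.3]
side [257.5 185.2] 19 world [598. -92.  75.] stand 63.6 -41.9
side [273.9 195. ] 23 world [542. -82.  75.] stand 7.2 -42.1
side [246.6 201.6] 17 world [595. -28.  75.] stand 49.7 20.8
side [287.3 207.3] 28 world [493. -62.  75.] stand -45.2 -30.6
side [255.7 211. ] 27 world [559. -12.  75.] stand 11.4 29.8
side [273.8 224. ] 24 world [499.   2.  75.] stand -50.0 33.3
top [243.8 185.8] 44 world [597. -22.  75.] stand 50.3 26.8
top [265.7 185.1] 42 world [598. -86.  75.] stand 62.3 -36.2
top [239.2 198.8] 24 world [559.  -8.  75.] stand 10.4 34.0
top [263.4 204. ] 25 world [542. -78.  75.] stand 6.5 -38.1
top [233.8 220.1] 42 world [497.   9.  75.] stand -53.2 39.5
top [256.1 221.3] 41 world [493. -56.  75.] stand -46.5 -24.9
```

```bash
python3 - <<'E'
from h import *
from scipy.spatial.transform import Rotation as R
st=env.state()
M=R.from_euler("xyz",st["ee_rot"],degrees=True).as_matrix()
print(M.round(3)); y=M[:,1]; a=np.degrees(np.arctan2(y[1],y[0]));print("tool y ang",a)
for tgt in(-12.44+90,-12.44-90): print("turn",(tgt-a+180)%360-180, np.radians((tgt-a+180)%360-180))
print(np.array([536.7,321.3,0])-[146.044,556.159,224.976])
E
```

```text
[[ 0.     0.254  0.967]
 [ 0.     0.967 -0.254]
 [-1.     0.    -0.   ]]
tool y ang 75.28464753193393
turn 2.2753524680660746 0.03971239221113214
turn -177.72464753193393 -3.101880261378661
[ 390.656 -234.859 -224.976]
```

>>> arm_command(
  deltas=[
    [1, [40, -24, 0], 0.01],
    [1, [80, -48, 0], 0.02],
    [1, [120, -72, 0], 0.03],
    [1, [160, -96, 0], 0.04],
    [1, [200, -120, 0], 0.04],
    [1, [240, -144, 0], 0.04],
    [1, [280, -168, 0], 0.04],
    [1, [320, -192, 0], 0.04],
    [1, [355, -213, -15], 0.04],
    [1, [380, -228, -40], 0.04],
    [1, [391, -235, -60], 0.04],
    [1, [391, -235, -60], 0.04],
    [1, [391, -235, -60], 0.04],
  ],
  grip_force=35,
)

```text
time_s: 2.7
ee_pos: [536.8, 321.3, 165.1]
ee_rot: [178.2, 90.0, 165.8]
force: [0.0, -0.1, 0.9]
gripper_width: 91.0
```

```bash
cat > shot.py <<'E'
from h import *
import sys
# python shot.py tag cam x0 y0 x1 y1 k
tag,cam=sys.argv[1:3]; x0,y0,x1,y1,k=map(int,sys.argv[3:8])
f=cams.grab_frame(cam)
import pickle; pickle.dump(f,open(f"f_{tag}.pkl","wb"))
im=cv2.cvtColor(f["img"],cv2.COLOR_RGB2BGR)[y0:y1,x0:x1]
im=cv2.resize(im,None,fx=k,fy=k,interpolation=cv2.INTER_CUBIC)
for x in range((x0+9)//10*10,x1,10): cv2.putText(im,str(x),((x-x0)*k,8),0,.3,(0,255,255),1)
for y in range((y0+9)//10*10,y1,10): cv2.putText(im,str(y),(0,(y-y0)*k+3),0,.3,(0,255,255),1)
cv2.imwrite(f"pics/{tag}.png",im)
s=env.state();print(s["time_s"],s["ee_pos"].round(2),s["ee_rot"].round(2),s["force"].round(2),s["torque"].round(3),round(s["gripper_width"],2))
E
python3 shot.py a_side side 100 220 300 384 4; python3 shot.py a_top top 60 140 190 280 4
```

```text
2.75 [536.86 321.9  165.97] [66.   89.93 53.6 ] [-0.67 -0.31  0.18] [-0.002  0.033  0.003] 91.25
2.8 [536.88 322.21 166.47] [52.85 89.87 40.48] [-0.45 -0.27 -0.26] [-0.024  0.019  0.035] 91.18
```

View pics/a_side.png

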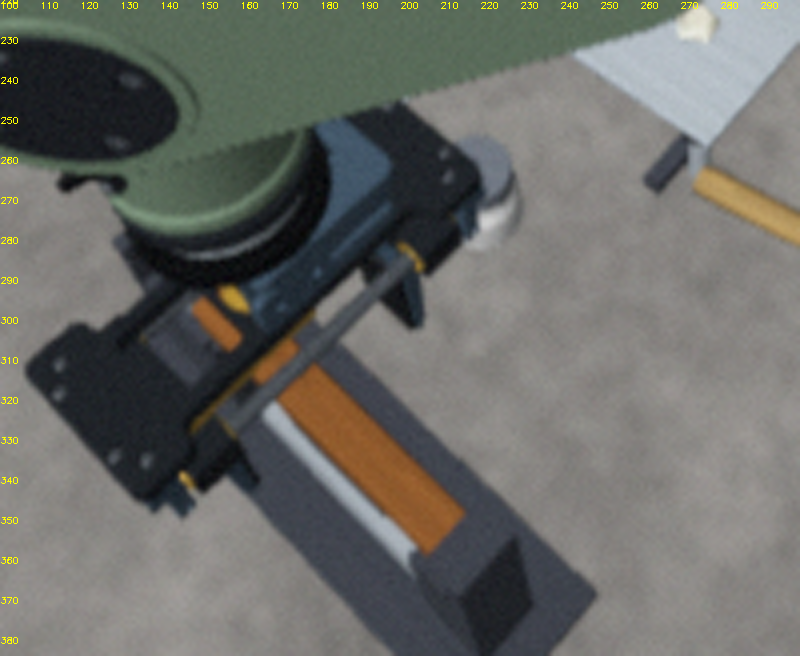

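View pics/a_top.png

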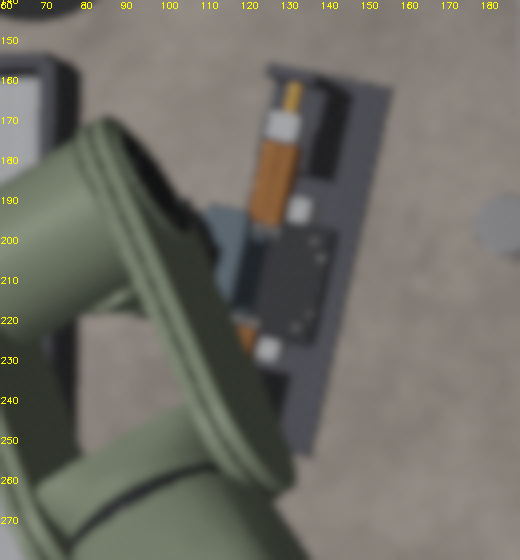

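The open jaws straddle the handle, which runs through the middle of the gap in both views (side (185,310), top (125,200)). I'll descend and then close.

>>> arm_command(
  deltas=[
    [1, [0, 0, -20], 0],
    [1, [0, 0, -40], 0],
    [1, [0, 0, -55], 0],
    [1, [0, 0, -65], 0],
    [1, [0, 0, -65], 0],
    [1, [0, 0, -65], 0],
    [1, [0, 0, -65], 0],
  ],
)

```text
time_s: 3.5
ee_pos: [537.6, 321.7, 101.3]
ee_rot: [44.3, 89.9, 31.9]
force: [-0.9, -0.0, -0.5]
gripper_width: 91.3
```

>>> arm_command(
  deltas=[
    [0.45, [0, 0, 0], 0],
    [0.4, [0, 0, 0], 0],
    [0.35, [0, 0, 0], 0],
    [0.32, [0, 0, 0], 0],
    [0.3, [0, 0, 0], 0],
    [0.28, [0, 0, 0], 0],
    [0.26, [0, 0, 0], 0],
    [0.26, [0, 0, 0], 0],
  ],
  grip_force=10,
)

```text
time_s: 4.3
ee_pos: [537.0, 321.2, 99.9]
ee_rot: [148.1, 90.0, 135.7]
force: [0.2, 0.5, -0.2]
gripper_width: 29.8
```

>>> arm_command(
  deltas=[
    [0.26, [0, 0, 0], 0],
    [0.22, [0, 0, 0], 0],
    [0.2, [0, 0, 0], 0],
    [0.2, [0, 0, 0], 0],
  ],
)

```text
time_s: 4.7
ee_pos: [537.1, 321.5, 100.0]
ee_rot: [77.7, 90.0, 65.2]
force: [0.3, 1.7, -1.5]
gripper_width: 23.8
```

>>> arm_command(
  deltas=[
    [0, [0, 0, 0], 0],
    [0, [0, 0, 0], 0],
    [0, [0, 0, 0], 0],
  ],
  grip_force=40,
)

```text
time_s: 5.0
ee_pos: [537.1, 321.3, 100.0]
ee_rot: [72.8, 90.0, 60.4]
force: [0.7, 2.7, -1.3]
gripper_width: 23.8
```

Gripped at 23.8 mm, with side force below 3 N. Next is a push of 13 mm along hanger +x, in small steps.

>>> arm_command(
  deltas=[
    [0, [2, -0.4, 0], 0],
    [0, [4, -0.9, 0], 0],
    [0, [6, -1.3, 0], 0],
    [0, [8, -1.8, 0], 0],
    [0, [10, -2.2, 0], 0],
    [0, [11.5, -2.5, 0], 0],
    [0, [12.7, -2.8, 0], 0],
    [0, [12.7, -2.8, 0], 0],
    [0, [12.7, -2.8, 0], 0],
  ],
)

```text
time_s: 5.9
ee_pos: [547.2, 318.5, 100.1]
ee_rot: [-164.5, 89.7, -176.9]
force: [-8.7, 3.1, 4.1]
gripper_width: 24.1
```

```bash
python3 shot.py b_side side 100 240 260 384 5; python3 shot.py b_top top 90 145 170 265 5
```

```text
5.95 [547.25 318.52 100.04] [-163.73   89.71 -176.14] [-7.84  2.41  2.45] [0.399 0.787 0.085] 23.64
6.0 [547.24 318.53 100.04] [-163.98   89.71 -176.39] [-7.69  3.24  2.86] [0.392 0.781 0.112] 23.92
```

View pics/b_side.png

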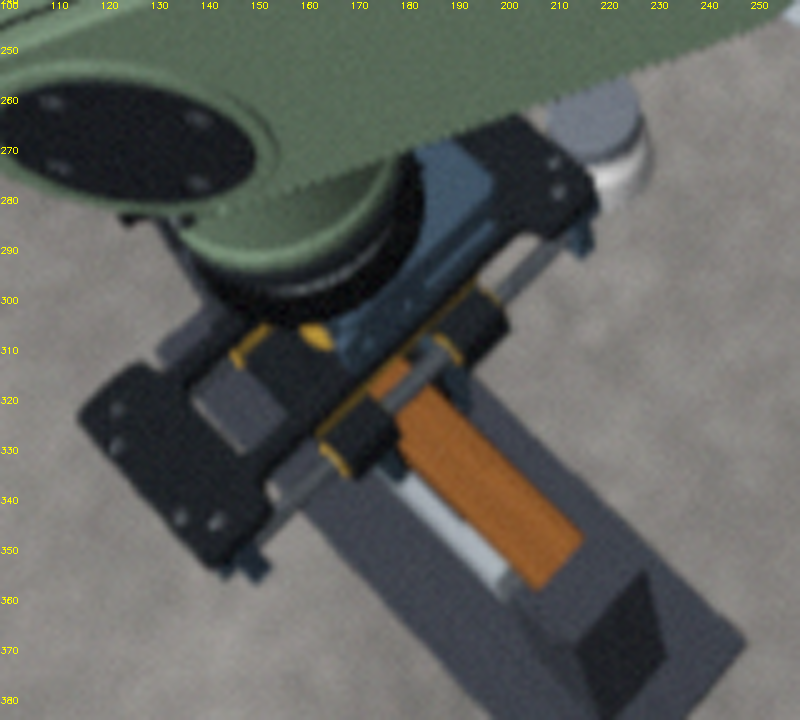

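View pics/b_top.png

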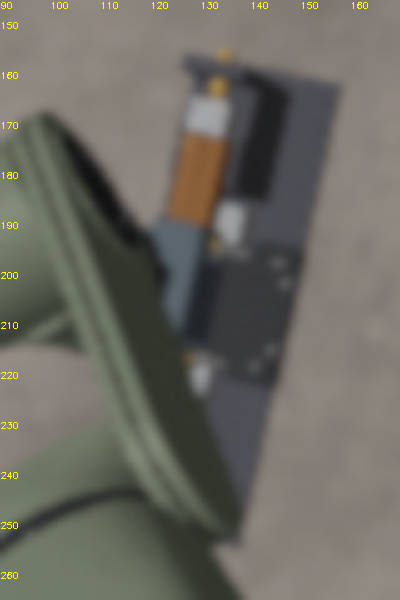

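Keeper shows moved by about 3 px in the top view (top of handle now at row 172), and the measured travel is 10.5 mm at 8 N. I'll push 3 mm more for margin.

>>> arm_command(
  deltas=[
    [0, [1.5, -0.2, 0], 0],
    [0, [3, -0.5, 0], 0],
    [0, [3, -0.5, 0], 0],
    [0, [3, -0.5, 0], 0],
  ],
)

```text
time_s: 6.4
ee_pos: [549.4, 318.0, 100.0]
ee_rot: [-164.0, 89.6, -176.4]
force: [-10.1, 2.8, 4.9]
gripper_width: 23.7
```

```bash
python3 shot.py c_side side 140 290 260 384 6; python3 shot.py c_top top 90 145 170 265 5
```

```text
6.45 [549.35 318.03  99.97] [-163.87   89.6  -176.3 ] [-9.68  2.32  3.87] [5.000e-01 1.163e+00 1.000e-03] 23.69
6.5 [549.36 318.05  99.99] [-164.04   89.6  -176.47] [-9.57  3.29  4.46] [0.428 1.164 0.032] 23.65
```

View pics/c_side.png

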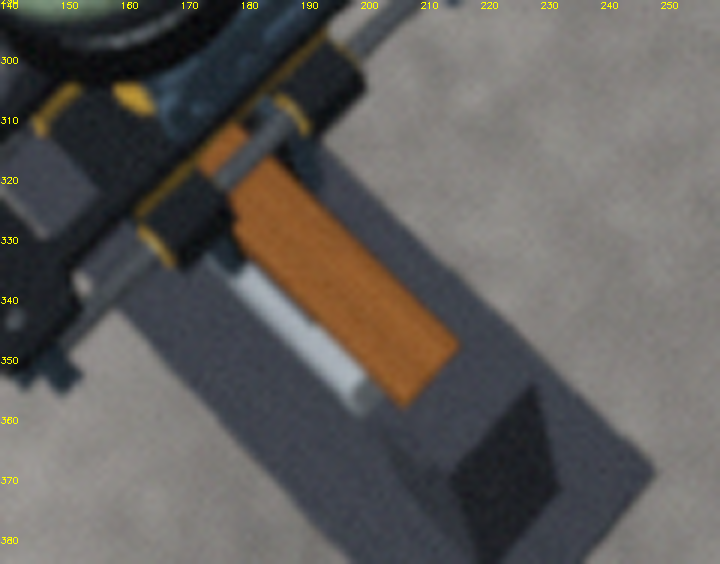

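View pics/c_top.png

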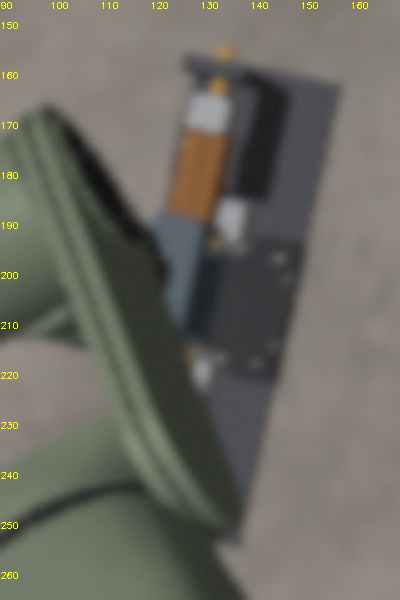

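```bash
python3 - <<'E'
from h import *
import pickle
f=pickle.load(open("f_c_side.pkl","rb")); t=pickle.load(open("f_c_top.pkl","rb"))
p,_=pickle.load(open("fit.pkl","rb"))
c,s=np.cos(p[2]),np.sin(p[2])
for sh in(0,8,10,12,14):
    q=[]
    for u in(-95,95):
      for v in(12,-12):
        U=u+sh; q.append([p[0]+c*U-s*v,p[1]+s*U+c*v,117])
    print(sh,"side nose end",proj(f,q[:2]).round(1).tolist(),"top keeper end",proj(t,q[2:]).round(1).tolist())
E
```

```text
0 side nose end [[211.8, 362.2], [221.2, 351.7]] top keeper end [[125.6, 174.5], [133.8, 176.1]]
8 side nose end [[208.7, 359.1], [218.1, 348.7]] top keeper end [[126.2, 171.7], [134.4, 173.4]]
10 side nose end [[208.0, 358.3], [217.4, 348.0]] top keeper end [[126.3, 171.0], [134.6, 172.7]]
12 side nose end [[207.2, 357.6], [216.6, 347.2]] top keeper end [[126.5, 170.4], [134.7, 172.0]]
14 side nose end [[206.5, 356.8], [215.9, 346.5]] top keeper end [[126.7, 169.7], [134.9, 171.3]]
```

Both views agree on a handle shift of about 12 mm, inside the 9–17 mm window. I'll lift slowly and watch the force.

>>> arm_command(
  deltas=[
    [0, [0, 0, 1.5], 0],
    [0, [0, 0, 3], 0],
    [0, [0, 0, 5], 0],
    [0, [0, 0, 7], 0],
    [0, [0, 0, 9], 0],
    [0, [0, 0, 11], 0],
  ],
)

```text
time_s: 7.1
ee_pos: [548.5, 316.9, 107.9]
ee_rot: [-151.5, 89.3, -163.9]
force: [-5.3, 3.2, -8.0]
gripper_width: 23.8
```

>>> arm_command(
  deltas=[
    [0, [0, 0, 3], 0],
    [0, [0, 0, 6], 0],
    [0, [0, 0, 10], 0],
    [0, [0, 0, 14], 0],
  ],
)

```text
time_s: 7.5
ee_pos: [548.3, 316.4, 121.9]
ee_rot: [-147.5, 89.3, -160.0]
force: [-4.6, 1.3, -6.2]
gripper_width: 23.8
```

```bash
python3 shot.py d_side side 100 240 260 384 5
```

```text
7.55 [548.68 316.53 122.67] [-147.95   89.35 -160.4 ] [-6.19  0.62 -6.55] [ 0.138  1.273 -0.085] 23.66
```

View pics/d_side.png

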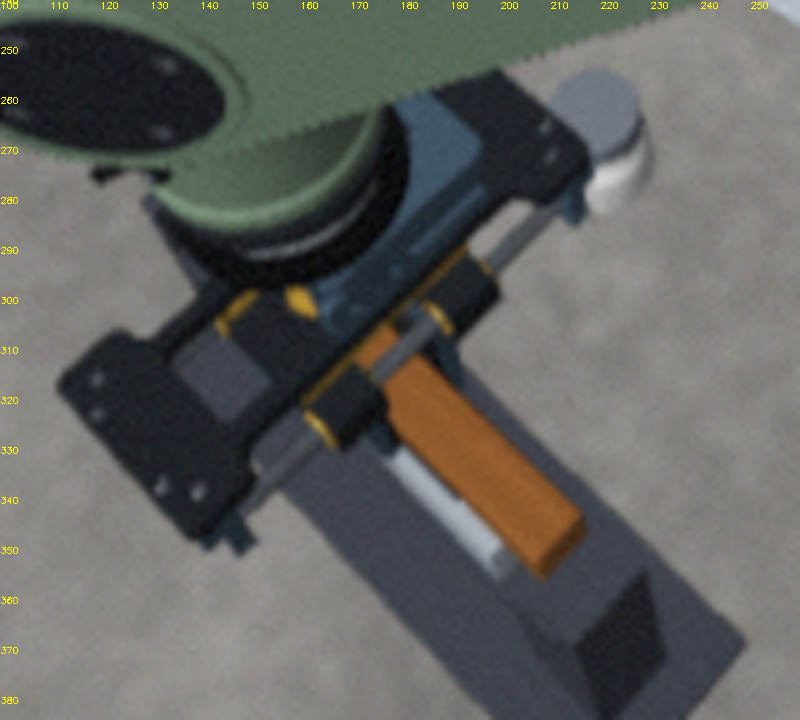

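The handle's end face is now fully visible above the nose at (205,352), so it is free. I'll lift, then carry it over the clear +y strip of the board.

>>> arm_command(
  deltas=[
    [0, [0, 0, 20], 0],
    [0, [0, 0, 45], 0],
    [0, [0, 0, 70], 0],
    [0, [0, 0, 90], 0],
    [0, [0, -10, 100], 0],
    [0, [-2, -40, 105], 0],
    [0, [-5, -75, 105], 0.01],
    [0, [-8, -110, 105], 0.02],
    [0, [-12, -145, 105], 0.03],
    [0, [-16, -180, 105], 0.038],
    [0, [-20, -215, 105], 0.038],
    [0, [-23, -245, 100], 0.038],
    [0, [-26, -265, 80], 0.038],
    [0, [-26, -273, 60], 0.038],
    [0, [-26, -273, 60], 0.038],
    [0, [-26, -273, 60], 0.038],
    [0, [-26, -273, 60], 0.038],
  ],
)

```text
time_s: 9.25
ee_pos: [527.3, 45.2, 185.7]
ee_rot: [16.3, 89.9, 6.1]
force: [0.3, 0.6, -4.5]
gripper_width: 23.5
```

```bash
python3 shot.py e_side side 150 90 350 290 3; python3 shot.py e_top top 150 130 330 280 4
```

```text
9.3 [527.36  45.34 185.91] [16.88 89.9   6.68] [ 0.62  0.24 -3.9 ] [-0.01  -0.024  0.017] 23.7
9.35 [527.34  45.4  185.9 ] [15.53 89.9   5.34] [ 0.42  0.74 -4.14] [ 0.005 -0.056 -0.001] 23.78
```

View pics/e_side.png

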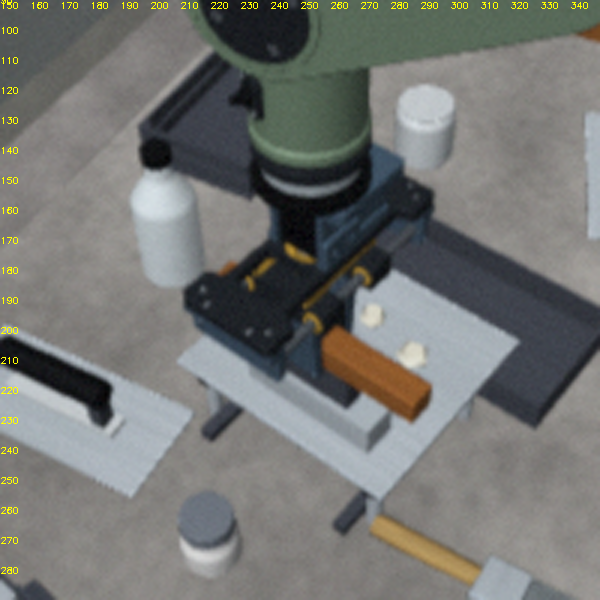

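View pics/e_top.png

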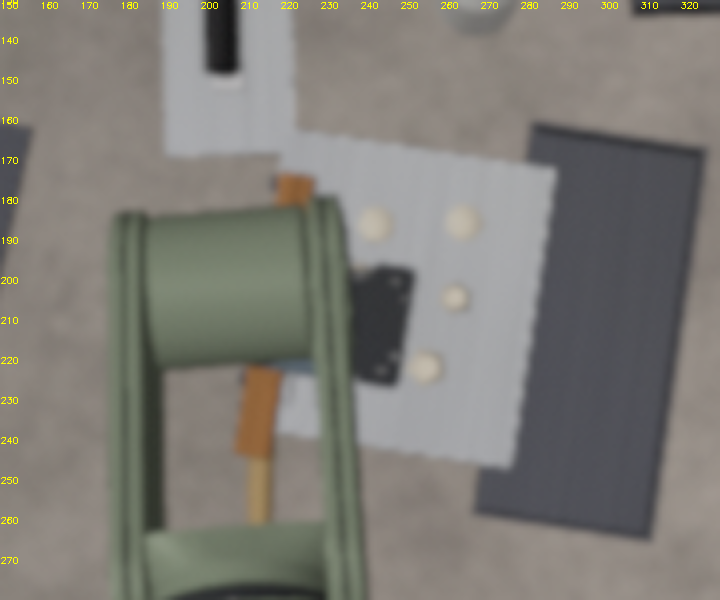

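```bash
cat > model.py <<'E'
from h import *
def box(cx,cy,yaw,u,v,z):
    c,s=np.cos(yaw),np.sin(yaw); return [cx+c*u-s*v,cy+s*u+c*v,z]
E
python3 - <<'E'
from model import *
import pickle
f=pickle.load(open("f_e_side.pkl","rb"));t=pickle.load(open("f_e_top.pkl","rb"))
yaw=np.radians(-10.25);cx,cy,cz=527.3,45.4,193.9
print("handle end (-95) top +v,-v, bot +v", proj(f,[box(cx,cy,yaw,-95,12,cz+12),box(cx,cy,yaw,-95,-12,cz+12),box(cx,cy,yaw,-95,12,cz-12)]).round(1).tolist())
print("top: handle ends", proj(t,[box(cx,cy,yaw,u,v,cz+12) for u in(-95,95) for v in(12,-12)]).round(1).tolist())
for D in(62,68,75,82,88):
    print(D,proj(f,[box(cx,cy,yaw,-60,15,cz-D),box(cx,cy,yaw,-60,15,cz-D+30),box(cx,cy,yaw,-60,-15,cz-D+30),box(cx,cy,yaw,-60,-15,cz-D)]).round(1).tolist())
E
python3 - <<'E'
import pickle,cv2
f=pickle.load(open("f_e_side.pkl","rb"))
im=cv2.cvtColor(f["img"],cv2.COLOR_RGB2BGR)[190:260,220:310]
im=cv2.resize(im,None,fx=8,fy=8,interpolation=cv2.INTER_CUBIC)
for x in range(220,310,10): cv2.putText(im,str(x),((x-220)*8,8),0,.3,(0,0,255),1)
for y in range(190,260,10): cv2.putText(im,str(y),(0,(y-190)*8+3),0,.3,(0,0,255),1)
cv2.imwrite("pics/e_zoom.png",im)
E
```

```text
handle end (-95) top +v,-v, bot +v [[286.8, 224.4], [293.6, 217.0], [286.2, 231.0]]
top: handle ends [[207.6, 243.2], [216.6, 244.6], [219.4, 172.1], [228.4, 173.5]]
62 [[271.7, 236.4], [272.0, 228.8], [280.2, 220.0], [279.8, 227.8]]
68 [[271.7, 237.9], [271.9, 230.3], [280.1, 221.6], [279.7, 229.3]]
75 [[271.6, 239.6], [271.9, 232.1], [280.0, 223.4], [279.6, 231.0]]
82 [[271.6, 241.3], [271.8, 233.9], [279.9, 225.2], [279.5, 232.7]]
88 [[271.5, 242.7], [271.8, 235.4], [279.8, 226.8], [279.4, 234.1]]
```

View pics/e_zoom.png

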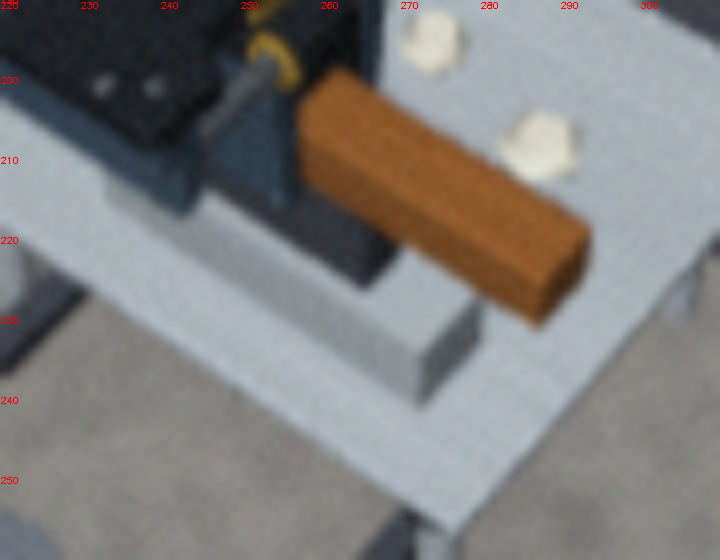

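The model overlay matches the handle and block to about 0.5 px: block corner at (271.5,241), sole about 79 mm below the handle's centre. That puts first contact near TCP z ≈ 142. I'll descend and feel for the board.

>>> arm_command(
  deltas=[
    [0, [0, 0, -15], 0],
    [0, [0, 0, -27], 0],
    [0, [0, 0, -34], 0],
    [0, [0, 0, -36], 0],
    [0, [0, 0, -36], 0],
    [0, [0, 0, -36], 0],
  ],
)

```text
time_s: 9.95
ee_pos: [526.4, 45.1, 149.6]
ee_rot: [142.6, 90.0, 132.3]
force: [-2.7, 0.8, 1.8]
gripper_width: 23.9
```

>>> arm_command(
  deltas=[
    [0, [0, 0, -1], 0],
    [0, [0, 0, -2], 0],
    [0, [0, 0, -2], 0],
  ],
)

```text
time_s: 10.25
ee_pos: [526.4, 45.1, 147.8]
ee_rot: [114.5, 90.0, 104.2]
force: [-4.4, 2.2, 7.2]
gripper_width: 24.2
```

>>> arm_command(
  deltas=[
    [0, [0, 0, -1], 0],
    [0, [0, 0, -2], 0],
    [0, [0, 0, -2], 0],
  ],
)

```text
time_s: 10.55
ee_pos: [526.5, 45.1, 146.5]
ee_rot: [79.7, 90.0, 69.5]
force: [-5.5, 1.8, 10.8]
gripper_width: 23.8
```

Contact found at TCP z ≈ 151.2; three readings agree, with the board down about 4.6 mm at the deepest. I'll back off to about 1.6 mm and start the first wipe.

>>> arm_command(
  deltas=[
    [0, [0, 0, 3], 0],
    [0, [0, 0, 4], 0],
    [0, [0, 0, 4], 0],
    [0, [-0.7, -4, 4], 0],
    [0, [-1.8, -10, 4], 0],
    [0, [-3.2, -18, 4], 0],
    [0, [-4.7, -26, 4], 0],
    [0, [-5.4, -30, 4], 0],
    [0, [-5.4, -30, 4], 0],
  ],
)

```text
time_s: 11.45
ee_pos: [521.8, 13.6, 149.2]
ee_rot: [-24.2, 89.9, -34.5]
force: [1.7, 2.2, 4.6]
gripper_width: 23.6
```

>>> arm_command(
  deltas=[
    [0, [-0.7, -4, 0.5], 0],
    [0, [-2.2, -12, 0.5], 0],
    [0, [-3.6, -20, 0.5], 0],
    [0, [-5.1, -28, 0.5], 0],
    [0, [-6.5, -36, 0.5], 0],
    [0, [-8, -44, 0.5], 0],
    [0, [-9.4, -52, 0.5], 0],
    [0, [-10.5, -58, 0.5], 0],
    [0, [-10.9, -60, 0.5], 0],
  ],
)

```text
time_s: 12.35
ee_pos: [510.2, -45.9, 149.4]
ee_rot: [179.1, 90.0, 168.8]
force: [0.7, 3.3, 2.6]
gripper_width: 23.6
```

```bash
python3 shot.py g_side side 180 130 350 270 4
```

```text
12.4 [510.17 -45.94 149.42] [-127.9    89.97 -138.18] [1.03 1.85 2.1 ] [ 0.494  0.208 -0.124] 23.55
```

View pics/g_side.png

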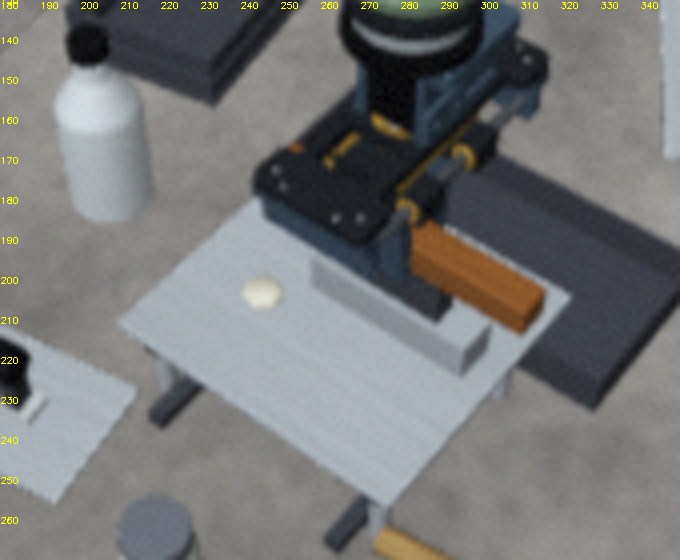

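Behind the block the board is clean, and the one chip outside this pass at (244,203) is untouched. The press is about 1.8 mm. I'll continue over the edge.

>>> arm_command(
  deltas=[
    [0, [-0.9, -5, 0], 0],
    [0, [-2.4, -13, 0], 0],
    [0, [-3.8, -21, 0], 0],
    [0, [-5.3, -29, 0], 0],
    [0, [-6.7, -37, 0], 0],
    [0, [-8.2, -45, 0], 0],
    [0, [-9.6, -53, 0], 0],
    [0, [-11.1, -61, 0], 0],
    [0, [-12.5, -69, 0], 0],
    [0, [-13.8, -76, 0], 0],
    [0, [-14.5, -80, 0], 0],
    [0, [-14.5, -80, 0], 0],
  ],
)

```text
time_s: 13.6
ee_pos: [495.7, -126.1, 149.5]
ee_rot: [-103.4, 89.9, -113.7]
force: [-0.4, -0.0, 1.9]
gripper_width: 23.9
```

```bash
python3 shot.py i_side side 180 130 350 270 4;  python3 shot.py i_top top 200 140 340 280 4
```

```text
13.65 [ 495.71 -126.05  149.47] [ -96.03   89.91 -106.25] [ 0.15 -0.9   3.32] [ 0.105  0.312 -0.017] 23.9
13.7 [ 495.7  -125.98  149.49] [ -96.62   89.89 -106.81] [-0.35 -1.06  3.55] [ 0.021  0.415 -0.049] 23.35
```

View pics/i_side.png

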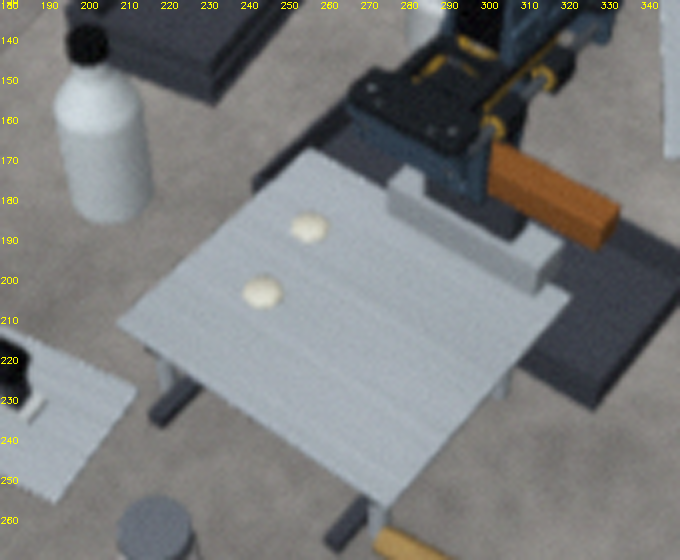

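View pics/i_top.png

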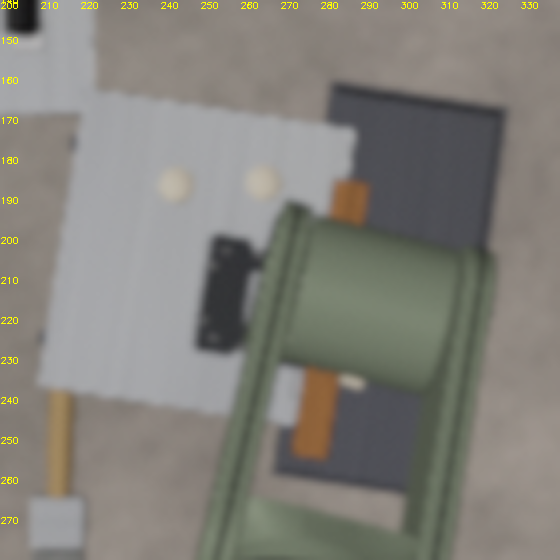

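Four chips have gone over the edge; one shows in the trough at about (286,235) in the top view. Two remain at side (257,186) and (245,203). I'll lift and move to the second pass.

>>> arm_command(
  deltas=[
    [0, [0, 0, 12], 0],
    [0, [0, 0, 30], 0],
    [0, [8, 10, 40], 0],
    [0, [25, 34, 40], 0],
    [0, [45, 61, 40], 0],
    [0, [65, 88, 40], 0],
    [0, [85, 115, 40], 0],
    [0, [102, 137, 40], 0],
    [0, [112, 151, 40], 0],
    [0, [115, 155, 30], 0],
    [0, [115, 155, 15], 0],
    [0, [115, 155, 5], 0],
    [0, [115, 155, 3], 0],
    [0, [115, 155, 3], 0],
  ],
)

```text
time_s: 15.1
ee_pos: [610.3, 29.2, 152.2]
ee_rot: [-160.0, 89.9, -170.3]
force: [-0.1, -0.8, -3.9]
gripper_width: 23.8
```

>>> arm_command(
  deltas=[
    [0, [0, 0, -1.5], 0],
    [0, [0, 0, -2.5], 0],
    [0, [0, 0, -2.5], 0],
  ],
)

```text
time_s: 15.4
ee_pos: [611.4, 29.5, 150.8]
ee_rot: [-4.3, 89.9, -14.6]
force: [-0.4, -1.3, -0.7]
gripper_width: 23.7
```

```bash
python3 shot.py j_side side 180 130 350 270 4
```

```text
15.45 [611.36  29.5  150.77] [ -6.99  89.91 -17.23] [-0.39 -1.06 -0.66] [-0.268  0.149  0.036] 23.63
```

View pics/j_side.png

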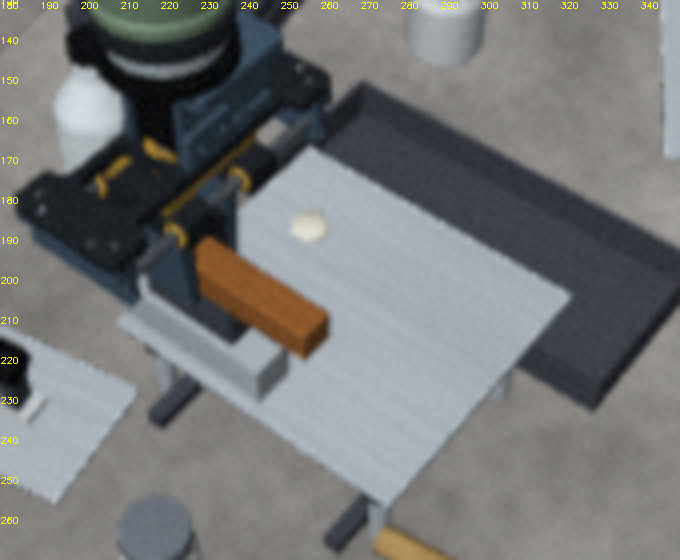

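>>> arm_command(
  deltas=[
    [0, [0, 0, -1], 0],
    [0, [-0.7, -4, -1], 0],
    [0, [-2.2, -12, -1], 0],
    [0, [-3.6, -20, -1], 0],
    [0, [-5.1, -28, -1], 0],
    [0, [-6.5, -36, -1], 0],
    [0, [-8, -44, -1], 0],
    [0, [-9.4, -52, -1], 0],
    [0, [-10.9, -60, -1], 0],
  ],
)

```text
time_s: 16.35
ee_pos: [599.9, -30.8, 149.1]
ee_rot: [76.0, 90.0, 65.7]
force: [0.9, 4.2, 3.8]
gripper_width: 23.7
```

>>> arm_command(
  deltas=[
    [0, [-0.9, -5, 0], 0],
    [0, [-2.4, -13, 0], 0],
    [0, [-3.8, -21, 0], 0],
    [0, [-5.3, -29, 0], 0],
    [0, [-6.7, -37, 0], 0],
    [0, [-8.2, -45, 0], 0],
    [0, [-9.6, -53, 0], 0],
  ],
)

```text
time_s: 17.05
ee_pos: [590.2, -83.8, 148.9]
ee_rot: [165.3, 90.0, 155.0]
force: [0.5, 4.3, 5.0]
gripper_width: 24.0
```

>>> arm_command(
  deltas=[
    [0, [-1.5, -8, 0], 0],
    [0, [-2.9, -16, 0], 0],
    [0, [-4.4, -24, 0], 0],
    [0, [-5.8, -32, 0], 0],
    [0, [-7.3, -40, 0], 0],
    [0, [-8.7, -48, 0], 0],
    [0, [-10.2, -56, 0], 0],
    [0, [-10.5, -58, 0], 0],
    [0, [-10.5, -58, 0], 0],
  ],
)

```text
time_s: 17.95
ee_pos: [579.6, -142.1, 148.9]
ee_rot: [-110.2, 89.9, -120.4]
force: [1.2, 2.5, 5.9]
gripper_width: 23.9
```

```bash
python3 shot.py k_side side 180 130 350 270 4;  python3 shot.py k_top top 200 140 340 280 4
```

```text
18.0 [ 579.62 -142.    148.93] [-103.63   89.91 -113.86] [-0.77  0.83  3.69] [ 0.355  0.364 -0.115] 23.87
18.05 [ 579.59 -141.95  148.92] [-105.13   89.89 -115.33] [-0.76  1.02  4.33] [ 0.261  0.449 -0.017] 23.58
```

View pics/k_side.png

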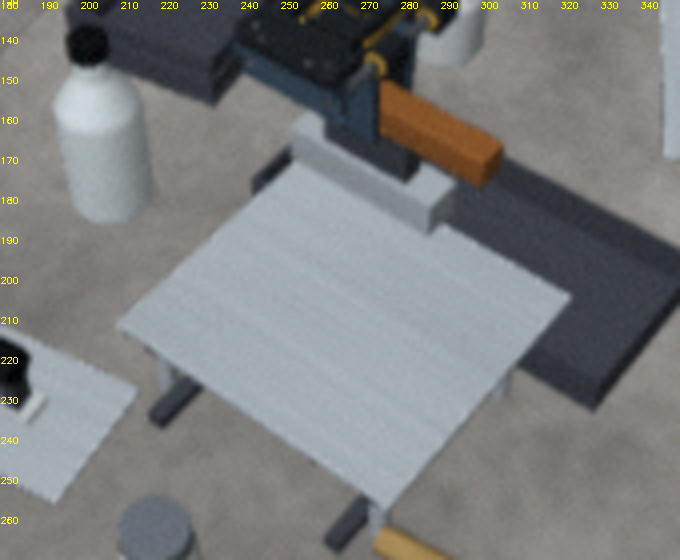

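View pics/k_top.png

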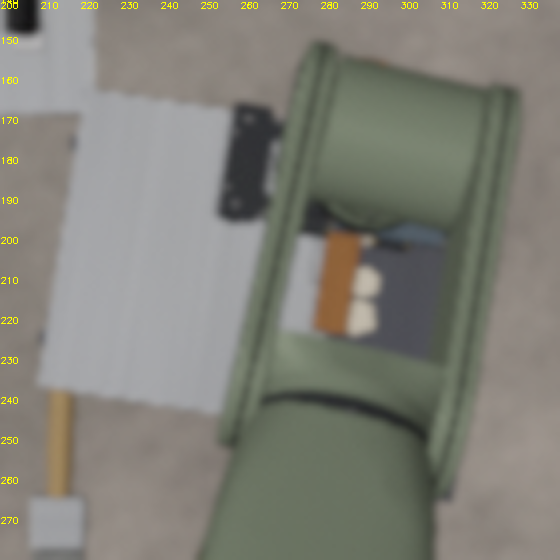

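The board is clear, and in the top view at least three chips lie in the trough at (290,210)–(291,222). I'll lift and set the scraper down mid-board.

>>> arm_command(
  deltas=[
    [0, [0, 0, 12], 0],
    [0, [0, 0, 30], 0],
    [0, [-6, 20, 35], 0],
    [0, [-14, 46, 35], 0],
    [0, [-22, 74, 35], 0],
    [0, [-30, 100, 35], 0],
    [0, [-34, 114, 35], 0],
    [0, [-34, 116, 25], 0],
    [0, [-34, 116, 12], 0],
    [0, [-34, 116, 5], 0],
    [0, [-34, 116, 3], 0],
    [0, [-34, 116, 1], 0],
    [0, [-34, 116, 1], 0],
    [0, [-34, 116, 1], 0],
  ],
)

```text
time_s: 19.45
ee_pos: [545.9, -25.6, 150.5]
ee_rot: [-69.7, 90.0, -79.9]
force: [-1.9, -2.2, 0.0]
gripper_width: 23.8
```

```bash
python3 shot.py m_side side 180 130 350 270 4;  python3 shot.py m_top top 200 140 340 280 4
```

```text
19.5 [545.96 -25.56 150.47] [-48.53  89.97 -58.77] [-2.23 -1.33 -0.12] [-0.324  0.602  0.06 ] 23.75
19.55 [546.   -25.5  150.45] [-36.39  89.96 -46.62] [-2.36 -2.7   0.67] [-0.338  0.638  0.112] 23.74
```

View pics/m_side.png

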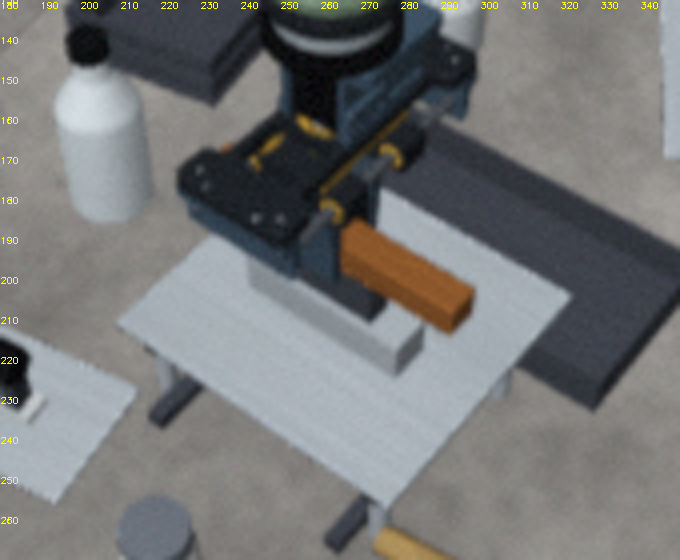

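View pics/m_top.png

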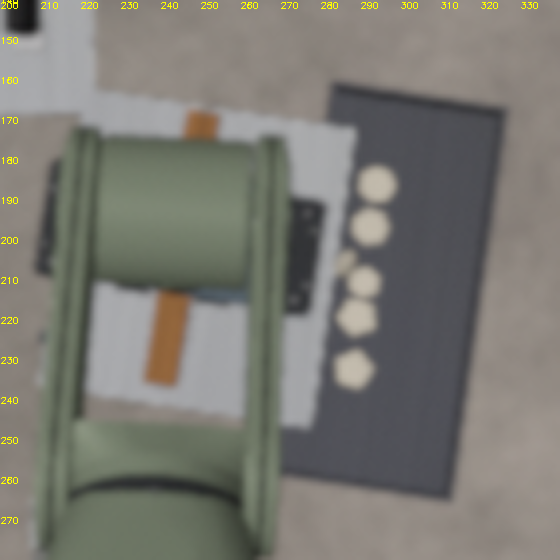

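All six chips are in the trough: five flat ones, and a sixth near the edge at (284,206). The scraper stands on the board at about zero net force, so I'll release it.

>>> arm_command(
  deltas=[
    [0.28, [0, 0, 0], 0],
    [0.3, [0, 0, 0], 0],
    [0.35, [0, 0, 0], 0],
    [0.5, [0, 0, 0], 0],
    [0.7, [0, 0, 0], 0],
    [0.7, [0, 0, 0], 0],
    [0.7, [0, 0, 0], 0],
    [0.7, [0, 0, 0], 0],
  ],
  grip_force=10,
)

```text
time_s: 20.35
ee_pos: [546.0, -25.1, 150.0]
ee_rot: [55.3, 90.0, 45.0]
force: [0.2, 0.6, -0.7]
gripper_width: 63.6
```

>>> arm_command(
  deltas=[
    [0.7, [0, 0, 10], 0],
    [0.7, [0, 0, 30], 0],
    [0.7, [0, 0, 60], 0],
    [0.7, [0, 0, 100], 0],
    [0.7, [0, 0, 130], 0],
    [0.7, [-20, 40, 140], 0],
    [0.7, [-50, 80, 140], 0],
    [0.7, [-80, 120, 140], 0],
    [0.7, [-110, 160, 140], 0],
    [0.7, [-140, 200, 140], 0],
    [0.7, [-170, 240, 140], 0],
    [0.7, [-200, 280, 140], 0],
    [0.7, [-220, 320, 140], 0],
    [0.7, [-240, 350, 140], 0],
    [0.7, [-240, 350, 140], 0],
  ],
)

```text
time_s: 21.85
ee_pos: [303.9, 327.8, 290.7]
ee_rot: [104.1, 89.9, 94.2]
force: [-0.5, -1.0, 0.1]
gripper_width: 64.1
```

```bash
python3 shot.py n_side side 0 0 512 384 1;python3 shot.py n_side2 side 180 130 350 270 4;  python3 shot.py n_top top 150 100 400 300 3
```

```text
21.9 [305.02 326.02 290.58] [40.45 89.95 30.44] [ 0.66 -0.08 -0.25] [-0.011 -0.038  0.006] 63.9
21.95 [305.72 325.02 290.48] [ 5.13 89.95 -5.  ] [ 0.66 -0.52  0.21] [ 0.    -0.038  0.004] 63.91
22.0 [306.16 324.43 290.39] [ -3.33  89.96 -13.55] [ 0.89 -0.2   0.23] [-0.027  0.049 -0.004] 63.73
```

View pics/n_side2.png

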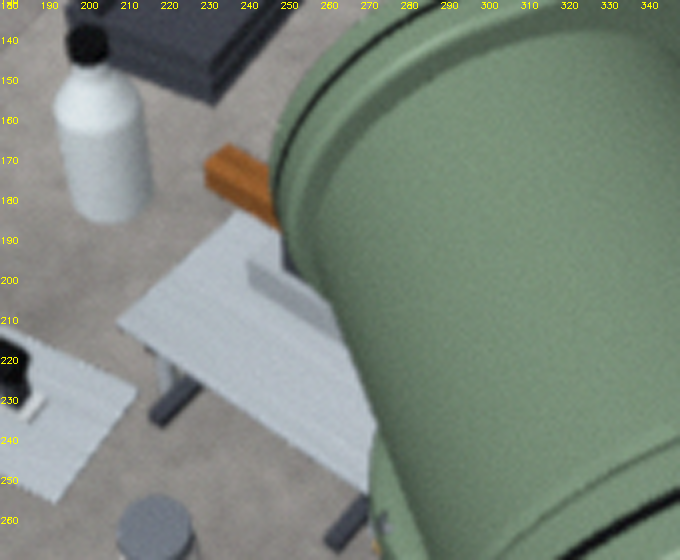

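View pics/n_top.png

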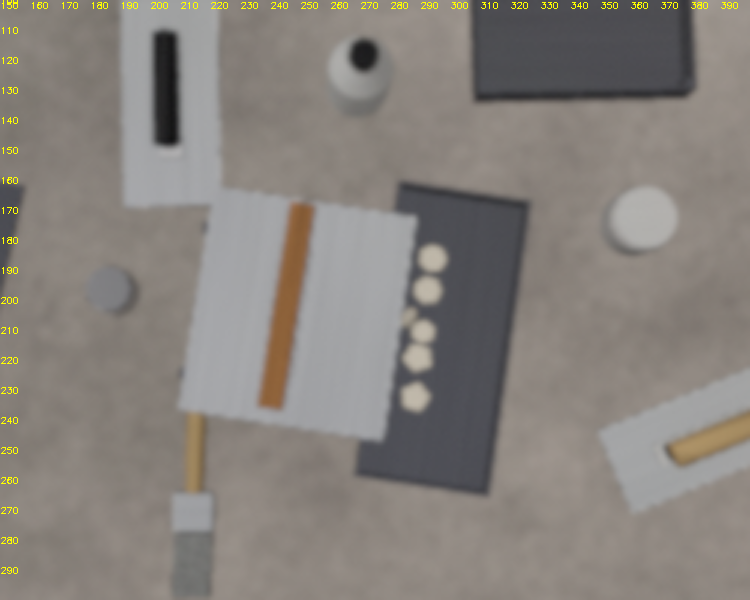

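View pics/n_side.png

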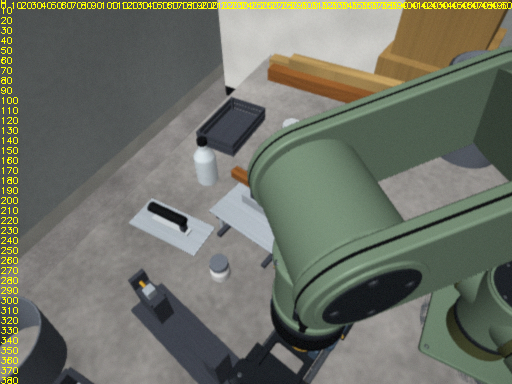

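```bash
python3 - <<'E'
import pickle,cv2
f=pickle.load(open("f_n_top.pkl","rb"))
im=cv2.cvtColor(f["img"],cv2.COLOR_RGB2BGR)[175:245,262:312]
cv2.imwrite("pics/n_zoom.png",cv2.resize(im,None,fx=8,fy=8,interpolation=cv2.INTER_CUBIC))
from h import *
_,p=pickle.load(open("fit.pkl","rb"));c,s=np.cos(p[2]),np.sin(p[2])
for px in((283.5,205.5),(285.5,203),(282.5,208),(288,210),(291,186)):
  for z in (8,20,76):
    d=onz(f,px,z)[:2]-p[:2];print(px,z,round(c*d[0]+s*d[1],1),round(-s*d[0]+c*d[1],1))
E
```

```text
(283.5, 205.5) 8 15.5 -100.7
(283.5, 205.5) 20 14.8 -100.0
(283.5, 205.5) 76 11.5 -96.6
(285.5, 203) 8 24.0 -105.6
(285.5, 203) 20 23.2 -104.8
(285.5, 203) 76 19.6 -101.2
(282.5, 208) 8 7.4 -98.9
(282.5, 208) 20 6.8 -98.1
(282.5, 208) 76 3.8 -94.8
(288, 210) 8 4.1 -116.4
(288, 210) 20 3.5 -115.5
(288, 210) 76 0.6 -111.5
(291, 186) 8 78.2 -114.3
(291, 186) 20 77.0 -113.4
(291, 186) 76 71.3 -109.5
```

View pics/n_zoom.png

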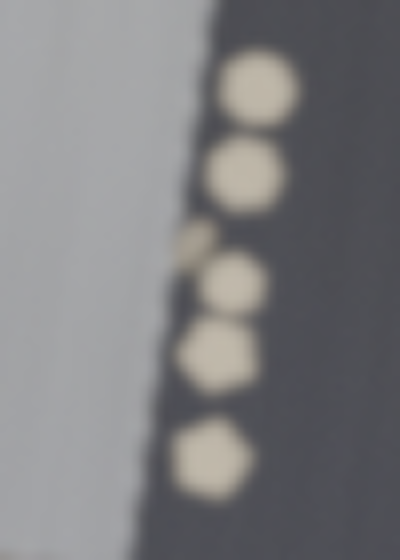

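```bash
python3 - <<'E'
from h import *
import pickle
S,_=pickle.load(open("s0.pkl","rb"))
a=S["top"]["img"].astype(int); f=cams.grab_frame("top"); b=f["img"].astype(int)
for nm,(x0,y0,x1,y1) in dict(trowel=(188,95,226,160),soap=(255,108,285,140),tin=(350,158,380,188),float_t=(345,215,425,272),brush=(203,245,226,305),jar=(178,186,198,208)).items():
    A=a[y0:y1,x0:x1].mean(2).astype(np.float32);B=b[y0:y1,x0:x1].mean(2).astype(np.float32)
    print(nm,"mean diff",round(float(abs(A-B).mean()),1),"shift px",np.round(cv2.phaseCorrelate(A,B)[0],2))
st=env.state();print(st["time_s"],st["force"].round(1))
print(env.job_done())
E
```

```text
trowel mean diff 1.6 shift px [ 0.01 -0.03]
soap mean diff 1.5 shift px [0.03 0.03]
tin mean diff 1.7 shift px [-0.15 -0.1 ]
float_t mean diff 1.7 shift px [-0.04  0.05]
brush mean diff 1.6 shift px [-0.08  0.03]
jar mean diff 1.5 shift px [0.21 0.15]
22.05 [0.9 0.  0.2]
the job is handed in; nothing more can be done
None
```

The scraper is out of its hanger and all six chips are in the waste trough. The scraper now stands on its sole mid-board, released, and the job was handed in at about 22 s of the 69 s allowed.

- **Unhooking:** I pushed the scraper about 12 mm along hanger +x against the keeper, at roughly 10 N. Both views agreed on that distance before I lifted it clear of the nose.
- **Board contact:** I felt the board at tool height 151.2 mm. On first touch I pressed it to about 4.6 mm, more than the 1–2 mm intended but under the 7.5 mm limit.
- **Wiping:** I then wiped in two passes with the board down an estimated 2–3 mm. By tool height it stayed at about 2.3 mm or less. By the force readings it was 1.6–3.0 mm, the deepest at the end of pass 2, so slightly above 2 mm in places.
- **Last checks:** The top picture shows a clear board, the scraper standing, and six chips in the trough. Five chips lie flat, and the sixth is partly hidden under the board's edge, so I saw only part of it. In the top view the trowels, brush, jar, tin and bottle moved by no more than about 0.3 px, which is within measurement noise.
- **Side view:** I could not do a final check of the scraper from the side, because the arm partly blocked that camera.

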